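# Store a removed laptop battery in the latched battery case

## Task

Unlatch the steel battery case by lifting its draw-latch lever past centre until the hook comes free of the lid, then swing the lid fully open so that it stays open. Lay the black battery pack flat on the liner inside the case without dropping it, let go, and leave the other things on the bench where they are.

Things in the scene. Friction and masses are not known exactly. Their poses are not given: they have to be found in the camera images.
- case: Dark grey steel case, fixed, 120 (its x) x 190 (y) x 100 mm high without the lid, walls 4 mm. Origin: centre of its underside, on the bench mat (mat top 3 mm above the table). Front = its -x side, with the latch mid-width; lid hinged along the top of the +x side. A rubber liner leaves an open space 112 x 182 mm, 52 mm deep. It stands left or right of the middle, the battery on the other side.
- case_floor (a point): Centre of the liner's top face inside the case, 48 mm above the case's underside. Axes as the case.
- lever (a joint): Lever angle, rad. 0 = shut (points forward out of the front, 28 degrees below level); grows as the free end is lifted up about lever_pivot, to the stop at 1.6 (64 degrees above level, still in front). The hook's pull grows to dead centre at about 0.2, then helps open; the hook springs forward off the keeper above about 1.3. Lifting takes 2 to 3 N at the tab; friction holds it where it is left.
- lever_pivot (a point): Lever's pivot, 16 mm in front of the case's front face (76 mm in front of the case's centre), 75 mm above the case's underside; the lever turns about the case's y axis through it.
- lever_grip (a point): Middle of the lever's steel end tab, 62 mm from lever_pivot; tab 24 mm wide along the case's y, 6 mm thick, from 46 to 76 mm from the pivot. Pinched across its width it turns between the fingers. Shut: 71 mm before the front face, 46 mm above the case's underside, free at the sides and below. Above it the keeper sticks out 27 mm from the front, so keep the gripper's body clear of that.
- hook_tip (a point): Underside of the latch hook's bend, which bears on top of the keeper bar while latched (3 mm from point keeper) and moves away from it when free. The hook is 10 mm wide, about 45 mm long, carried by the lever.
- keeper (a point): Keeper bar on the lid's front edge, 6 mm thick, along the case's y, 24 mm in front of the case's front face; moves with the lid.
- lid (a joint): Lid angle, rad. 0 = shut, grows as it opens upward, stop at 1.8 (just beyond upright). Held shut by the hook while latched; otherwise a stiff hinge holds it where it is left (about 4 N at the handle to lift). Upright, its edge stands about 225 mm above the case's underside and its handle is on the far side.
- lid_hinge (a point): Middle of the lid's hinge line, along the case's y, at the top of the far wall (60 mm behind the case's centre, 100 mm above its underside).
- lid_grip (a point): Middle of the lid's black bar handle: along the case's x when shut, 14 mm thick, 56 mm long, on two posts, its axis 28 mm above the lid's top (lid 14 mm thick, 198 mm wide). Lid shut: this point is 92 mm in front of lid_hinge and 42 mm above it. Pinched across its thickness (along the case's y) it turns between the fingers.
- battery: Loose black battery pack, 80 (its x) x 40 (its y) x 20 mm high, 0.15 kg, with a grey patch and a small brass contact on top. Origin: centre of its underside. It lies on the mat in the other of the two places.
- drive: Bystander: bare metal drive, 100 x 70 x 10 mm, lying beyond the battery. Origin: centre of its underside.
- screwdriver: Bystander: screwdriver, 160 mm, lying between the two places on the robot's side.
- jar: Bystander: small white jar with black cap, 44 mm across, 50 mm high. Origin: centre of its underside.
- fan: Bystander: black fan with a copper bar, 130 mm long, 12 mm high. Origin: under the fan's centre.
- screw_tray: Bystander: clear divided tray, 90 x 120 x 20 mm, at the far side. Origin: centre of its underside.
- brush: Bystander: brush, 150 mm, on the right.
There are look-alikes about, which are no part of the job. Leave any blue, green or turquoise look-alike of the battery alone.

How it is judged:
By the outcome, as a careful person would: the job done as asked, in the order asked, and still so for the second after the job is handed in, with the robot touching nothing.
It also fails if it takes over 72 s, if anything falls off the work surface, if the arm or the gripper's body presses on something with over 40 N, if the wrist force passes 120 N, or if a joint passes its speed limit or range.

## Robot

A 7-joint arm with a two-finger parallel gripper is mounted at the origin on the work surface. World frame = base frame: x ahead of the robot, y to its left, z up, the work surface at z = 0. Lengths are in m, angles in rad, forces in N, time in s.
With the tool pointing down it reaches from about 0.425 to 0.95 m from the base axis. Payload 4.7 kg.
Tool frame: the origin (TCP) lies midway between the tips of the shut fingers; the grasp point (between the pads) lies 19 mm behind it; z points along the fingers, y is the line along which they close (so a half turn about z gives the same grasp; the last joint's range is limited). The gripper opens to 87 mm and grips with 3 to 60 N. Pads are 19 mm wide; open, the fingers measure 117 mm over their backs; the gripper's body (75 mm by 190 mm) begins 51 mm behind the grasp point.
Start: joints at [-1.191, 0.469, -0.049, 1.532, 0.024, 1.141, -0.082], TCP at [0.268, 0.619, 0.223] pointing down, gripper open.
Joint ranges: [-2.59, 2.59], [-0.33, 1.99], [-1.39, 1.29], [0.1, 2.45], [-1.04, 4.18], [0.21, 1.99], [-2.66, 2.66]. Speed limits (rad/s): [2.57, 2.57, 3.14, 3.14, 3.14, 3.14, 3.14].

## Interface

Orientations are given as a 3x3 rotation matrix whose columns are the frame's x, y, z axes.
In Python, from rig import r, camera, job gives the robot as it stands.
- The arm moves only by the tool carry_out, never from a script. Its argument "targets" is one flat list of numbers, 6 for each row, row after row: the shift along the tool's x, y, z in m, then the turn, a rotation vector about the tool's x, y, z in degrees. In form: [x, y, z, wx, wy, wz, x, y, z, wx, wy, wz, ...]. A call has 1 to 10 rows; each row is the pose to reach, as a shift and turn from the pose commanded when the call began, along the tool's axes at that moment; what a row does not reach only later rows make up. A row lasts 1/8 s, in which the tool goes at most 62.5 mm and 10.7 degrees, less where a joint would pass 70% of its speed; a pose out of reach is approached as far as the arm can. A call with a gripper value outside its range is refused whole. "fingers" is the finger opening in m, from 0 to 0.087, set as the call begins (left out, the last holds). The fingers move at their own pace and stop on an object; "squeeze" is the grip in N (left out, the last holds). Time passes only in rows, so rows that repeat a pose let the fingers close. It gives the time, the measured TCP pose, the force, the opening and the grip force at its end, in the units of the state.
- r.observe(): the state, without advancing time (a new reading comes with each control period).
- camera(name): name is "scene" or "side" or "wrist"; returns a dict with "color" (400x640x3 uint8, red, green, blue), "depth" (400x640 float32, m along the optical axis (not along the pixel's ray), 0 where there is no reading), "camera_matrix" (3x3 intrinsics, pixels), "rvec" (rotation vector, rad) and "tvec" (3), from world to camera coordinates, as OpenCV has them; the wrist camera has in their place "tool_from_camera" (4x4, takes a point from camera to tool coordinates, whose origin is the TCP and whose axes are the flange's). Camera axes: x right, y down, z forward; pixel columns grow to the right and rows downward; lengths in m; the calibration is good to about 2 mm. A picture is of the moment at which its call begins: read the wrist's pose just before it.
- job.job_done(): hands the job in; it is judged then, once.
The state is a dict: "t": time; "joint_positions": joint angles; "joint_velocities": joint speeds; "effort": joint torques, N m; "eef_pos": TCP position; "eef_rot": TCP orientation; "contact_force": force on the tool from outside, world axes, zero at the start; "wrist_torque": the same for the moment, N m; "finger_gap": finger opening in m; "grip_force": force on a finger pad.
Only numpy, scipy, OpenCV 4.12 (cv2) and the standard library are available. Lean on these libraries where they do the work, as an engineer would, in place of code of your own. Each camera call takes 0.05 s, during which the arm holds its last target. There are 200 camera calls.

## Working session

There is one attempt and no reset: what is moved stays moved. The work goes in short steps, Python scripts to look and compute and a tool call to move; the robot and the scene stay as the last step left them, time stands still between calls to the robot, and variables do not carry over. Pictures are saved under pics/ and viewed, at most 10 in all, crops included, and the job is handed in when it is done.

Besides the shell and the picture viewer there is one more tool, called after ">>>" by a JSON object that holds its "op" and its "data". carry_out: Moves the arm, as the interface text tells. Its arguments: {"type":"object","properties":{"targets":{"type":"array"},"fingers":{"type":"number"},"squeeze":{"type":"number"}},"required":["targets"]}

```bash
ls; mkdir -p pics
cat > h.py <<'E'
import numpy as np, cv2
from rig import r, camera, job
def cam(name):
    s=r.observe(); c=camera(name); K=c["camera_matrix"]
    if "rvec" in c:
        R=cv2.Rodrigues(np.array(c["rvec"],float))[0]; t=np.array(c["tvec"],float).ravel()
        T=np.eye(4); T[:3,:3]=R.T; T[:3,3]=-R.T@t
    else:
        E=np.eye(4); E[:3,:3]=s["eef_rot"]; E[:3,3]=s["eef_pos"]; T=E@np.array(c["tool_from_camera"])
    c["T"]=T; c["K"]=np.array(K); return c
def save(n,c): cv2.imwrite("pics/"+n+".png",c["color"][:,:,::-1])
def cloud(c):
    d=c["depth"]; v,u=np.indices(d.shape); K=c["K"]
    p=np.stack([(u-K[0,2])/K[0,0]*d,(v-K[1,2])/K[1,1]*d,d],-1)
    w=p@c["T"][:3,:3].T+c["T"][:3,3]; w[d==0]=np.nan; return w
def ray(c,u,v,z):
    d=c["T"][:3,:3]@np.linalg.inv(c["K"])@[u,v,1]; o=c["T"][:3,3]; return o+d*(z-o[2])/d[2]
E
python3 - <<'E'
from h import *
s=r.observe(); print({k:np.round(v,3).tolist() for k,v in s.items()})
for n in("scene","side"):
    c=cam(n); save(n,c); np.savez(n+".npz",**{k:c[k] for k in("color","depth","K","T")}); print(n,c["T"].round(3).tolist())
a=cv2.imread("pics/scene.png")
E
```

```text
pics
{'t': 0.0, 'joint_positions': [-1.191, 0.469, -0.049, 1.534, 0.024, 1.141, -0.082], 'joint_velocities': [-0.0, -0.0, 0.002, -0.0, -0.001, 0.001, -0.0], 'effort': [0.0, -50.797, -0.081, -23.616, -0.061, 0.038, 0.0], 'eef_pos': [0.268, 0.619, 0.221], 'eef_rot': [[-0.918, 0.397, -0.001], [0.397, 0.918, -0.002], [-0.0, -0.002, -1.0]], 'contact_force': [1.19, -0.64, -0.431], 'wrist_torque': [-0.042, -0.01, -0.021], 'grip_force': 0.0, 'finger_gap': 0.087}
scene [[0.883, 0.406, -0.236, 0.855], [0.469, -0.754, 0.46, -0.542], [0.009, -0.517, -0.856, 0.995], [0.0, 0.0, 0.0, 1.0]]
side [[-0.988, -0.083, 0.13, 0.456], [-0.154, 0.585, -0.796, 0.921], [-0.01, -0.806, -0.591, 0.823], [0.0, 0.0, 0.0, 1.0]]
```

View pics/scene.png

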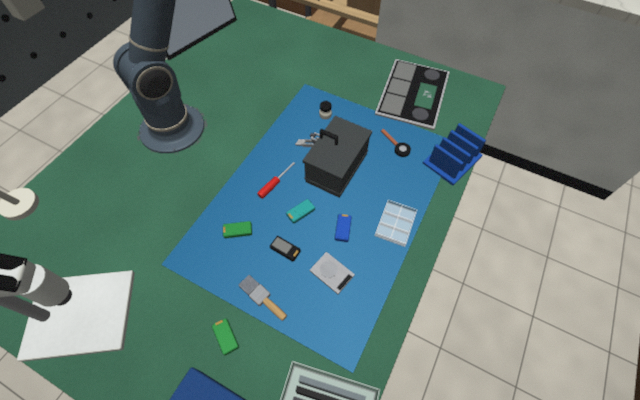

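View pics/side.png

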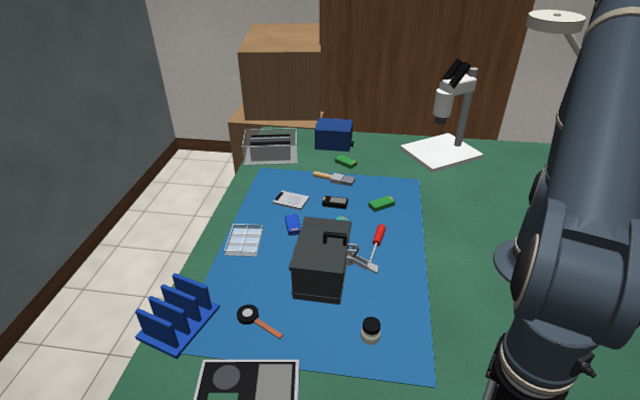

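Scene picture: the case is at (338,155), with its latch to the left at about (305,142) and the handle at (328,135). Battery candidates are black (285,248), green (237,229) and (226,337), turquoise (300,210) and blue (343,227). I choose the black one at (285,248). The jar is at (326,108), the screwdriver at (275,180) and the drive at (332,272).

Run:
```python
from h import *
def rect(p):
    (c,s,a)=cv2.minAreaRect((p[:,:2]*1000).astype(np.float32)); b=cv2.boxPoints((c,s,a)); return np.round(c,1),np.round(s,1),round(a,2)
for n in("scene","side"):
    f=dict(np.load(n+".npz")); w=cloud(f); col=f["color"].astype(int)
    v,u=np.indices(w.shape[:2])
    if n=="scene": case=(abs(u-338)<45)&(abs(v-155)<50); bat=(abs(u-285)<20)&(abs(v-248)<17)
    else: case=(abs(u-330)<60)&(abs(v-255)<60); bat=(abs(u-336)<16)&(abs(v-202)<9)
    m=case&(w[...,2]>.109)&(w[...,2]<.124); k=cv2.morphologyEx(m.astype(np.uint8),cv2.MORPH_OPEN,np.ones((5,5)))>0
    print(n,"lid",k.sum(),rect(w[k]),"z",np.median(w[k][:,2]).round(4))
    h=case&(w[...,2]>.132); print(" handle",h.sum(),rect(w[h]) if h.sum() else 0, np.nanpercentile(w[h][:,2],[5,50,95]).round(3), w[h].mean(0).round(3))
    dark=(col.max(-1)<110)&(col[...,2]-col[...,0]<40)&bat
    m2=bat&(w[...,2]>.015)
    print(" bat depth",m2.sum(),rect(w[m2]),np.median(w[m2][:,2]).round(4),w[m2].mean(0).round(4))
    print(" mat",np.nanmedian(w[240:260,255:265,2]))
    x0,y0=(255,85) if n=="scene" else (260,190)
    cv2.imwrite(f"pics/{n}_crop.png",cv2.resize(f["color"][y0:y0+100*2,x0:x0+140,::-1],None,fx=4 if 0 else 3,fy=3,interpolation=cv2.INTER_CUBIC))
```

```text
scene lid 2246 (array([560.1, 113.7]), array([201.3, 134.1]), 88.99) z 0.1181
 handle 110 (array([531.9, 112.5]), array([15.2, 58.2]), 84.98) [0.137 0.149 0.154] [0.534 0.111 0.148]
 bat depth 407 (array([ 565.5, -205.9]), array([42.2, 79.7]), 85.56) 0.0243 [ 0.567  -0.2079  0.024 ]
 mat 0.0044068222649830124
side lid 2576 (array([563. , 115.6]), array([205.7, 128.4]), 88.71) z 0.1159
 handle 153 (array([531.2, 118.9]), array([12.5, 59.7]), 89.53) [0.134 0.147 0.152] [0.531 0.12  0.146]
 bat depth 211 (array([ 564.3, -201.2]), array([47.2, 80.5]), 84.67) 0.0216 [ 0.564  -0.1979  0.0214]
 mat 0.0028050213150673242
```

View pics/scene_crop.png

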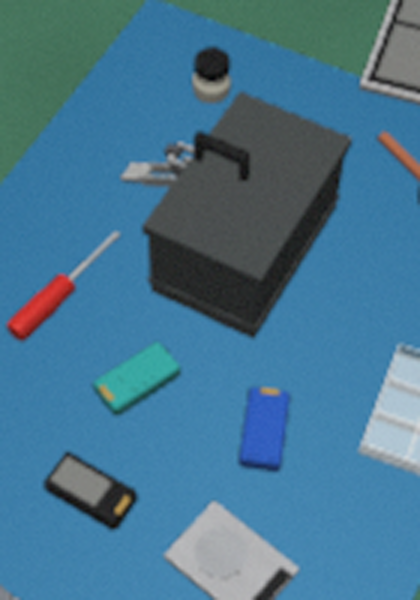

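The close crop shows the black pack at crop (90,490), with its grey patch and brass contact, so that choice is confirmed. The lever tab is at crop (135,172), which is full-image (300,142).

The measured sizes and heights match the description:

| Item | Position | Yaw |
|---|---|---|
| Case centre | (0.5635, 0.1145) | about -1° |
| Battery | (0.565, -0.203) | about -4.5° |

I'll add a helper for move numbers and go above the lever.

```bash
cat >> h.py <<'E'
from scipy.spatial.transform import Rotation as Ro
def tool(yaw,tilt=0):
    """tool y along world heading yaw (deg), z down; tilt>0 (deg) leans body toward -x (tool z points fwd)"""
    a=np.radians(yaw); y=np.array([np.cos(a),np.sin(a),0]); z=np.array([0,0,-1.]); x=np.cross(y,z)
    return Ro.from_rotvec(-y*np.radians(tilt)).as_matrix()@np.stack([x,y,z],1)
def go(p,R):
    s=r.observe(); E=np.array(s["eef_rot"])
    print("pos",np.round(s["eef_pos"],4),"shift",np.round(E.T@(np.array(p)-s["eef_pos"]),4),"rot",np.round(np.degrees(Ro.from_matrix(E.T@R).as_rotvec()),1))
E
python3 -c "
from h import *
print(tool(89,10).round(2).tolist()); go([.42,.115,.2],tool(88.9))"
```

```text
[[-0.98, 0.02, 0.17], [0.02, 1.0, -0.0], [-0.17, -0.0, -0.98]]
pos [0.2681 0.6189 0.2216] shift [-0.3397 -0.402   0.0223] rot [ -0.1  -0.  -22.3]
```

>>> {"op": "carry_out", "data": {"targets": [-0.34,-0.402,0.022,0,0,-22.3,-0.34,-0.402,0.022,0,0,-22.3,-0.34,-0.402,0.022,0,0,-22.3,-0.34,-0.402,0.022,0,0,-22.3,-0.34,-0.402,0.022,0,0,-22.3,-0.34,-0.402,0.022,0,0,-22.3,-0.34,-0.402,0.022,0,0,-22.3,-0.34,-0.402,0.022,0,0,-22.3,-0.34,-0.402,0.022,0,0,-22.3,-0.34,-0.402,0.022,0,0,-22.3], "fingers": 0.056}}

```text
t: 1.35
eef_pos: [0.4206, 0.1132, 0.2003]
eef_rot: [[-1.0, 0.025, -0.0], [0.025, 1.0, -0.0], [0.0, -0.0, -1.0]]
contact_force: [0.4, 0.4, 0.3]
finger_gap: 0.0562
grip_force: 0.0
```

Run:
```python
from h import *
s=r.observe(); print(s["t"],np.round(s["eef_pos"],3),np.round(s["eef_rot"],2).tolist(),np.round(s["joint_positions"],2),s["finger_gap"])
c=cam("wrist"); save("w1",c); np.savez("w1.npz",**{k:c[k] for k in("color","depth","K","T")}); print(c["T"].round(3).tolist())
```

```text
1.35 [0.421 0.113 0.2  ] [[-1.0, 0.02, -0.0], [0.02, 1.0, -0.0], [0.0, -0.0, -1.0]] [-0.48  0.1   0.13  2.1  -0.01  0.94  1.2 ] 0.05615355845614319
[[0.024, 0.959, 0.283, 0.343], [1.0, -0.023, -0.008, 0.115], [-0.001, 0.284, -0.959, 0.362], [0.0, 0.0, 0.0, 1.0]]
```

View pics/w1.png

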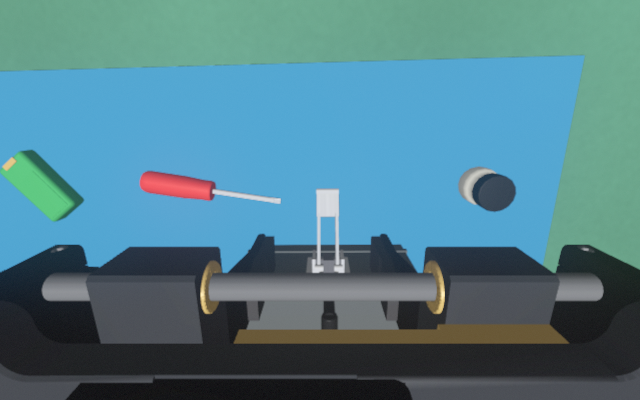

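The wrist view shows the lever tab at about (328,203), between the fingers at (260,270) and (385,270). The screwdriver tip is at (280,201). I'll cast a ray to the tab.

Run:
```python
from h import *
f=dict(np.load("w1.npz")); w=cloud(f)
g=f["color"].astype(int); m=np.zeros((400,640),bool); m[186:218,312:344]=True
m&=(g.min(-1)>150); v,u=np.nonzero(m); print(u.min(),u.max(),v.min(),v.max(),"px centre ray",ray(f,u.mean(),v.mean(),.05).round(4),"depth",np.nanmedian(w[m],0).round(4))
for (a,b) in((317,189),(339,189),(317,216),(339,216)): print(ray(f,a,b,.05).round(4))
print("sd tip",ray(f,280,201,.006),"sd handle",ray(f,145,182,.015),"jar",ray(f,483,188,.03))
R=tool(88.9); go([.433,.1145,.04],R); go([.433,.1145,.04],tool(88.9,8))
```

```text
316 338 189 217 px centre ray [0.436 0.118 0.05 ] depth [0.4354 0.118  0.0522]
[0.4207 0.1077 0.05  ]
[0.4212 0.131  0.05  ]
[0.4509 0.1068 0.05  ]
[0.4514 0.1307 0.05  ]
sd tip [0.44563316 0.06094993 0.006     ] sd handle [ 0.41613943 -0.09415494  0.015     ] jar [0.42893896 0.29386399 0.03      ]
pos [0.4203 0.1151 0.2004] shift [-0.0128 -0.0003  0.1603] rot [ 0.  -0.  -0.1]
pos [0.4203 0.1151 0.2004] shift [-0.0128 -0.0003  0.1603] rot [ 0.  -8.  -0.1]
```

>>> {"op": "carry_out", "data": {"targets": [-0.003,0.003,0.05,0,-8,0,-0.008,0.003,0.1,0,-8,0,-0.0125,0.003,0.14,0,-8,0,-0.0125,0.003,0.162,0,-8,0,-0.0125,0.003,0.162,0,-8,0,-0.0125,0.003,0.162,0,-8,0]}}

```text
t: 2.15
eef_pos: [0.4334, 0.1194, 0.0392]
eef_rot: [[-0.99, 0.018, 0.14], [0.018, 1.0, -0.002], [-0.14, 0.001, -0.99]]
contact_force: [0.1, -0.2, 0.7]
finger_gap: 0.0559
grip_force: 0.0
```

Run:
```python
from h import *
s=r.observe(); print(s["t"],np.round(s["eef_pos"],4),np.round(s["eef_rot"],3).tolist(),np.round(s["joint_positions"],2),np.round(s["contact_force"],1))
```

```text
2.15 [0.4334 0.1194 0.0392] [[-0.99, 0.018, 0.14], [0.018, 1.0, -0.002], [-0.14, 0.001, -0.99]] [-0.49  0.34  0.11  2.31  0.06  0.37  1.11] [ 0.1 -0.2  0.7]
```

>>> {"op": "carry_out", "data": {"targets": [0,-0.0012,0,0,0,0,0,-0.0012,0,0,0,0,0,-0.0012,0,0,0,0,0,-0.0012,0,0,0,0,0,-0.0012,0,0,0,0,0,-0.0012,0,0,0,0], "fingers": 0.015, "squeeze": 15}}

```text
t: 2.9
eef_pos: [0.4332, 0.1177, 0.0387]
eef_rot: [[-0.99, 0.019, 0.14], [0.019, 1.0, -0.002], [-0.14, 0.001, -0.99]]
contact_force: [-1.9, 3.3, 2.3]
finger_gap: 0.0236
grip_force: 15.0
```

Run:
```python
from h import *
s=r.observe(); p=np.array(s["eef_pos"]); E=np.array(s["eef_rot"])
# arc of the tab about the pivot; grip point 11mm behind TCP; tilt kept
piv=np.array([.491,.117,.078]); g=p-E[:,2]*.0115; d=g-piv; print(p.round(4),"grip",g.round(4),"rad",np.hypot(d[0],d[2]),np.degrees(np.arctan2(d[2],-d[0])))
a0=np.arctan2(d[2],-d[0]);R=np.hypot(d[0],d[2])
for da in range(8,97,8):
    a=a0+np.radians(da); t=np.array([piv[0]-R*np.cos(a),g[1],piv[2]+R*np.sin(a)]); print(da,(E.T@(t-g)).round(4))
```

```text
[0.4332 0.1177 0.0387] grip [0.4316 0.1177 0.0501] rad 0.06566837869914473 -25.144484019012857
8 [ 0.0021 -0.0001 -0.0089]
16 [ 0.0029 -0.0001 -0.018 ]
24 [ 0.0024 -0.0001 -0.0272]
32 [ 0.0007 -0.0001 -0.0362]
40 [-0.0023 -0.     -0.0449]
48 [-0.0064  0.     -0.053 ]
56 [-0.0116  0.0001 -0.0605]
64 [-0.0179  0.0002 -0.0673]
72 [-0.025   0.0003 -0.073 ]
80 [-0.0328  0.0005 -0.0778]
88 [-0.0412  0.0006 -0.0814]
96 [-0.0501  0.0008 -0.0838]
```

>>> {"op": "carry_out", "data": {"targets": [0.002,0,-0.009,0,0,0,0.003,0,-0.018,0,0,0,0.0025,0,-0.027,0,0,0,0.0007,0,-0.036,0,0,0,-0.0023,0,-0.045,0,0,0,-0.0064,0,-0.053,0,0,0,-0.0064,0,-0.053,0,0,0]}}

```text
t: 3.78
eef_pos: [0.4314, 0.1177, 0.0927]
eef_rot: [[-0.99, 0.019, 0.139], [0.019, 1.0, -0.001], [-0.139, 0.001, -0.99]]
contact_force: [-2.9, 4.6, 0.7]
finger_gap: 0.0238
grip_force: 15.0
```

Run:
```python
from h import *
s=r.observe(); p=np.array(s["eef_pos"]); E=np.array(s["eef_rot"]); piv=np.array([.491,.117,.078]); g=p-E[:,2]*.0115; d=g-piv
print(p.round(4),"rad",np.hypot(d[0],d[2]),np.degrees(np.arctan2(d[2],-d[0])))
```

```text
[0.4314 0.1177 0.0927] rad 0.0665623352161845 23.117651293450283
```

>>> {"op": "carry_out", "data": {"targets": [-0.0052,0,-0.0075,0,0,0,-0.0115,0,-0.0143,0,0,0,-0.0186,0,-0.02,0,0,0,-0.0264,0,-0.0248,0,0,0,-0.0348,0,-0.0284,0,0,0,-0.0365,0,-0.029,0,0,0,-0.0365,0,-0.029,0,0,0]}}

```text
t: 4.65
eef_pos: [0.4623, 0.1171, 0.1261]
eef_rot: [[-0.99, 0.019, 0.136], [0.019, 1.0, -0.002], [-0.136, 0.001, -0.991]]
contact_force: [-4.2, 5.4, 5.3]
finger_gap: 0.0237
grip_force: 15.0
```

Run:
```python
from h import *
s=r.observe(); p=np.array(s["eef_pos"]); E=np.array(s["eef_rot"]); piv=np.array([.491,.117,.078]); g=p-E[:,2]*.0115; d=g-piv
print(p.round(4),"rad",np.hypot(d[0],d[2]),np.degrees(np.arctan2(d[2],-d[0])))
c=cam("side"); a=c["color"][200:330,270:420,::-1]
b=cam("wrist")["color"][140:400,170:490,::-1]
cv2.imwrite("pics/l1.png",np.hstack([cv2.resize(a,(400,346),interpolation=cv2.INTER_CUBIC),cv2.resize(b,(400,346))]))
```

```text
[0.4623 0.1171 0.1261] rad 0.06671915836940584 63.06497602762168
```

View pics/l1.png

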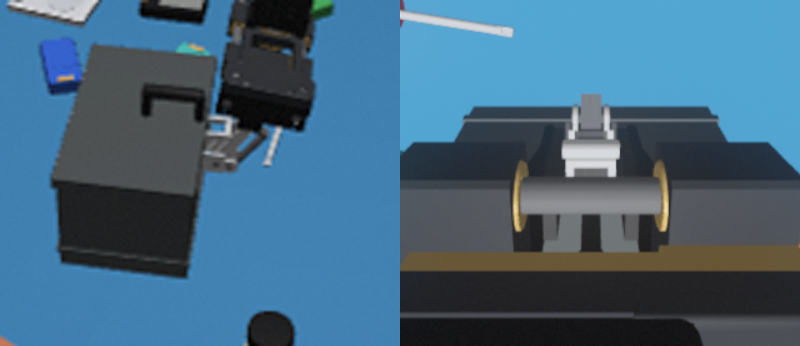

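The picture shows the lever raised, with its tab between the fingers at crop (590,155). The grip angle is 63°, so the lever reads about 1.59 and the hook should have sprung free. I'll let go and back off upward.

>>> {"op": "carry_out", "data": {"targets": [0,0,0,0,0,0,0,0,0,0,0,0,0,0,0,0,0,0,0,0,-0.04,0,0,0,0,0,-0.08,0,0,0,0,0,-0.1,0,0,0,0,0,-0.1,0,0,0], "fingers": 0.05}}

```text
t: 5.62
eef_pos: [0.451, 0.1166, 0.2261]
eef_rot: [[-0.99, 0.02, 0.142], [0.02, 1.0, -0.001], [-0.142, 0.001, -0.99]]
contact_force: [-0.3, -0.8, -0.4]
finger_gap: 0.0499
grip_force: 0.0
```

Run:
```python
from h import *
b=cam("wrist");  np.savez("w2.npz",**{k:b[k] for k in("color","depth","K","T")})
a=cam("side")["color"][200:330,270:420,::-1]
cv2.imwrite("pics/l2.png",np.hstack([cv2.resize(a,(400,346),interpolation=cv2.INTER_CUBIC),cv2.resize(b["color"][140:400,170:490,::-1],(400,346))]))
go([.535,.115,.22],tool(88.9))
```

```text
pos [0.4497 0.1162 0.2239] shift [-0.0839  0.0005  0.0157] rot [-0.   7.9 -0. ]
```

View pics/l2.png

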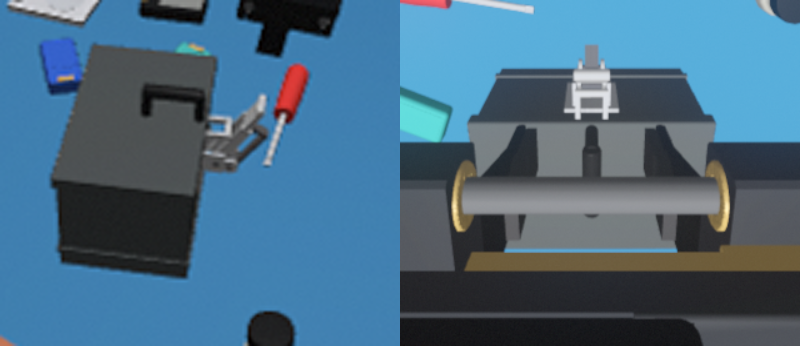

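The crops show the lever standing up at about crop (245,120), with its hook clear in front of the case, and the lid still shut. Next is the handle.

Run:
```python
from h import *
f=dict(np.load("w2.npz")); w=cloud(f); m=(w[...,2]>.138)&(w[...,2]<.156)&(abs(w[...,0]-.53)<.05)&(abs(w[...,1]-.115)<.02)
print(m.sum(), np.nanmean(w[m],0), np.nanpercentile(w[m],[3,97],axis=0).round(4))
go([.534,.1155,.2],tool(88.9)); go([.534,.1155,.131],tool(88.9))
```

```text
399 [0.51701937 0.11637556 0.14818975] [[0.5047 0.1099 0.1395]
 [0.5601 0.1226 0.1516]]
pos [0.4497 0.1162 0.2239] shift [-0.0801  0.001   0.0353] rot [-0.   7.9 -0. ]
pos [0.4497 0.1162 0.2239] shift [-0.0706  0.0011  0.1037] rot [-0.   7.9 -0. ]
```

>>> {"op": "carry_out", "data": {"targets": [-0.045,0.001,0.01,0,4,0,-0.08,0.001,0.035,0,7.9,0,-0.075,0.001,0.07,0,7.9,0,-0.07,0.001,0.1035,0,7.9,0,-0.07,0.001,0.1035,0,7.9,0,-0.07,0.001,0.1035,0,7.9,0], "fingers": 0.045}}

```text
t: 6.48
eef_pos: [0.5342, 0.1159, 0.1323]
eef_rot: [[-1.0, 0.02, 0.002], [0.02, 1.0, -0.0], [-0.002, -0.0, -1.0]]
contact_force: [0.2, -0.3, 1.2]
finger_gap: 0.0454
grip_force: 0.0
```

>>> {"op": "carry_out", "data": {"targets": [0,0,0,0,0,0,0,0,0,0,0,0,0,0,0,0,0,0,0,0,0,0,0,0,0,0,0,0,0,0], "fingers": 0.005, "squeeze": 25}}

```text
t: 7.1
eef_pos: [0.534, 0.1158, 0.1323]
eef_rot: [[-1.0, 0.02, 0.002], [0.02, 1.0, -0.0], [-0.002, 0.0, -1.0]]
contact_force: [-0.5, -0.4, 2.3]
finger_gap: 0.0132
grip_force: 25.0
```

Run:
```python
from h import *
s=r.observe(); p=np.array(s["eef_pos"]); E=np.array(s["eef_rot"])
print(np.round(s["joint_positions"],2))
H=np.array([.626,.116,.103]); b=.014; g=p-E[:,2]*b; d=g-H; R=np.hypot(d[0],d[2]); a0=np.arctan2(d[2],-d[0]); print(g,R,np.degrees(a0))
for i in range(1,21):
    a=a0+np.radians(5.15*i); T=-1.5*i; t=np.array([H[0]-R*np.cos(a),g[1],H[2]+R*np.sin(a)])
    RR=Ro.from_rotvec(-E[:,1]*np.radians(T)).as_matrix()@E
    tcp=t+RR[:,2]*b; print(i,(E.T@(tcp-p)).round(4),np.degrees(Ro.from_matrix(E.T@RR).as_rotvec()).round(1))
```

```text
[-0.42  0.36  0.16  1.94 -0.07  0.84  1.33]
[0.53396138 0.11584462 0.14629632] 0.10171370708086887 25.192985477844665
1 [-0.0039  0.0001 -0.0081] [0.  1.5 0. ]
2 [-0.0085  0.0002 -0.0158] [0. 3. 0.]
3 [-0.0138  0.0003 -0.023 ] [-0.   4.5  0. ]
4 [-0.0197  0.0004 -0.0296] [-0.  6. -0.]
5 [-0.0262  0.0005 -0.0358] [-0.   7.5  0. ]
6 [-0.0332  0.0007 -0.0412] [-0.  9. -0.]
7 [-0.0406  0.0008 -0.046 ] [-0.  10.5  0. ]
8 [-0.0485  0.001  -0.0501] [-0. 12.  0.]
9 [-0.0567  0.0012 -0.0535] [ 0.  13.5  0. ]
10 [-0.0651  0.0013 -0.056 ] [-0. 15. -0.]
11 [-0.0737  0.0015 -0.0578] [-0.  16.5 -0. ]
12 [-0.0825  0.0017 -0.0588] [-0. 18. -0.]
13 [-0.0913  0.0019 -0.059 ] [-0.  19.5  0. ]
14 [-0.1     0.0021 -0.0583] [ 0. 21.  0.]
15 [-0.1087  0.0022 -0.0569] [-0.  22.5  0. ]
16 [-0.1172  0.0024 -0.0546] [ 0. 24.  0.]
17 [-0.1254  0.0026 -0.0516] [ 0.  25.5 -0. ]
18 [-0.1333  0.0027 -0.0478] [ 0. 27.  0.]
19 [-0.1409  0.0029 -0.0434] [-0.  28.5  0. ]
20 [-0.148   0.003  -0.0382] [-0. 30.  0.]
```

>>> {"op": "carry_out", "data": {"targets": [-0.004,0,-0.008,0,1.5,0,-0.0085,0,-0.016,0,3,0,-0.014,0,-0.023,0,4.5,0,-0.02,0,-0.03,0,6,0,-0.026,0,-0.036,0,7.5,0,-0.033,0,-0.041,0,9,0,-0.0405,0,-0.046,0,10.5,0,-0.0485,0,-0.05,0,12,0,-0.0485,0,-0.05,0,12,0]}}

```text
t: 8.22
eef_pos: [0.5806, 0.1149, 0.1814]
eef_rot: [[-0.977, 0.02, -0.212], [0.019, 1.0, 0.004], [0.212, -0.001, -0.977]]
contact_force: [-4.6, -0.7, 2.7]
finger_gap: 0.0132
grip_force: 25.0
```

Run:
```python
from h import *
s=r.observe(); p=np.array(s["eef_pos"]); E=np.array(s["eef_rot"]);print(np.round(s["joint_positions"],2))
H=np.array([.626,.116,.103]); b=.014; g=p-E[:,2]*b; d=g-H; R=np.hypot(d[0],d[2]); a0=np.arctan2(d[2],-d[0]); print(g,R,np.degrees(a0))
for i in range(1,13):
    a=a0+np.radians(5.2*i); T=-1.5*i; t=np.array([H[0]-.1017*np.cos(a),g[1],H[2]+.1017*np.sin(a)])
    RR=Ro.from_rotvec(-E[:,1]*np.radians(T)).as_matrix()@E
    tcp=t+RR[:,2]*b; print(i,(E.T@(tcp-p)).round(4),-T,np.degrees(a))
c=cam("wrist"); save("w3",c)
```

```text
[-0.35  0.48  0.16  1.64 -0.13  1.24  1.4 ]
[0.58353859 0.11486631 0.1951286 ] 0.10144284131990594 65.25536080745722
1 [-0.0071  0.0002 -0.0054] 1.5 70.45536080745723
2 [-0.0148  0.0003 -0.0099] 3.0 75.65536080745723
3 [-0.0228  0.0005 -0.0137] 4.5 80.85536080745722
4 [-0.0312  0.0007 -0.0167] 6.0 86.05536080745723
5 [-0.0398  0.0009 -0.0189] 7.5 91.25536080745722
6 [-0.0486  0.0011 -0.0203] 9.0 96.45536080745723
7 [-0.0574  0.0012 -0.0209] 10.5 101.65536080745723
8 [-0.0663  0.0014 -0.0206] 12.0 106.85536080745723
9 [-0.0751  0.0016 -0.0195] 13.5 112.05536080745722
10 [-0.0837  0.0017 -0.0176] 15.0 117.25536080745722
11 [-0.0922  0.0019 -0.015 ] 16.5 122.45536080745723
12 [-0.1003  0.0021 -0.0115] 18.0 127.65536080745724
```

>>> {"op": "carry_out", "data": {"targets": [-0.007,0,-0.0054,0,1.5,0,-0.015,0,-0.01,0,3,0,-0.023,0,-0.0137,0,4.5,0,-0.031,0,-0.0167,0,6,0,-0.04,0,-0.019,0,7.5,0,-0.0485,0,-0.0203,0,9,0,-0.0575,0,-0.021,0,10.5,0,-0.066,0,-0.0206,0,12,0,-0.075,0,-0.0195,0,13.5,0,-0.075,0,-0.0195,0,13.5,0]}}

```text
t: 9.52
eef_pos: [0.6599, 0.1134, 0.1843]
eef_rot: [[-0.903, 0.02, -0.429], [0.018, 1.0, 0.008], [0.429, -0.0, -0.903]]
contact_force: [-1.7, -0.5, -3.2]
finger_gap: 0.0131
grip_force: 25.0
```

Run:
```python
from h import *
s=r.observe(); p=np.array(s["eef_pos"]); E=np.array(s["eef_rot"]);print(np.round(s["joint_positions"],2))
H=np.array([.626,.116,.103]); b=.014; g=p-E[:,2]*b; d=g-H; R=np.hypot(d[0],d[2]); a0=np.arctan2(d[2],-d[0]); print(g,R,np.degrees(a0))
for A in (117,122,126,128,130):
    a=np.radians(A); T=-(A-112)*.29; t=np.array([H[0]-.1017*np.cos(a),g[1],H[2]+.1017*np.sin(a)])
    RR=Ro.from_rotvec(-E[:,1]*np.radians(T)).as_matrix()@E
    tcp=t+RR[:,2]*b; print(A,(E.T@(tcp-p)).round(4),-T)
c=cam("side"); save("s3",c)
```

```text
[-0.28  0.74  0.16  1.24 -0.17  1.61  1.45]
[0.66589317 0.11327991 0.196993  ] 0.10210851780448851 112.99767688610397
117 [-0.0068  0.0001  0.0004] 1.45
122 [-0.0153  0.0003  0.001 ] 2.9
126 [-0.022   0.0004  0.002 ] 4.06
128 [-0.0253  0.0005  0.0027] 4.64
130 [-0.0286  0.0005  0.0035] 5.22
```

View pics/s3.png

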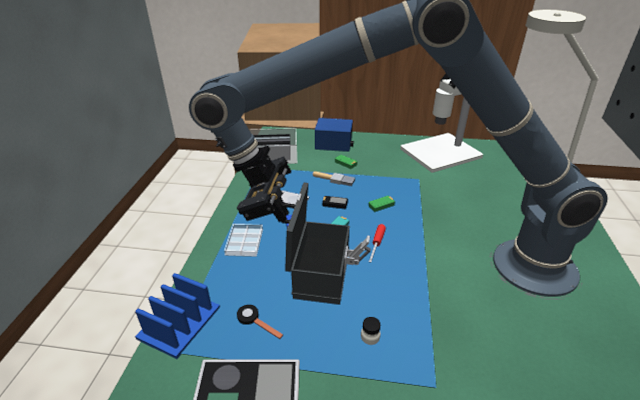

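The side view shows the lid upright at about (297,225), the case open at (320,265), and the gripper behind the lid at (265,195). I'll go on to the stop.

>>> {"op": "carry_out", "data": {"targets": [-0.007,0,0.0004,0,1.5,0,-0.015,0,0.001,0,2.9,0,-0.022,0,0.002,0,4,0,-0.0253,0,0.0027,0,4.6,0,-0.027,0,0.003,0,5,0,-0.027,0,0.003,0,5,0]}}

```text
t: 10.32
eef_pos: [0.683, 0.1129, 0.1713]
eef_rot: [[-0.863, 0.02, -0.505], [0.017, 1.0, 0.01], [0.505, -0.0, -0.863]]
contact_force: [-1.9, -1.0, 0.1]
finger_gap: 0.0132
grip_force: 25.0
```

Run:
```python
from h import *
s=r.observe(); p=np.array(s["eef_pos"]); E=np.array(s["eef_rot"]);print(np.round(s["joint_positions"],2))
H=np.array([.626,.116,.103]); b=.014; g=p-E[:,2]*b; d=g-H; R=np.hypot(d[0],d[2]); a0=np.arctan2(d[2],-d[0]); print(g,R,np.degrees(a0)-24.7, "lid deg; stop 103.1")
```

```text
[-0.26  0.84  0.16  1.1  -0.19  1.73  1.45]
[0.69007951 0.11277986 0.18342308] 0.10283022758316242 103.84713959421073 lid deg; stop 103.1
```

>>> {"op": "carry_out", "data": {"targets": [-0.003,0,0.0003,0,0,0,-0.005,0,0.0006,0,0,0,-0.005,0,0.0006,0,0,0]}}

```text
t: 10.7
eef_pos: [0.6865, 0.1129, 0.1687]
eef_rot: [[-0.862, 0.02, -0.507], [0.017, 1.0, 0.01], [0.507, -0.0, -0.862]]
contact_force: [-4.5, -0.9, 3.2]
finger_gap: 0.0133
grip_force: 25.0
```

>>> {"op": "carry_out", "data": {"targets": [-0.003,0,0.0005,0,0,0,-0.006,0,0.001,0,0,0,-0.006,0,0.001,0,0,0]}}

```text
t: 11.08
eef_pos: [0.6866, 0.1129, 0.1685]
eef_rot: [[-0.855, 0.019, -0.518], [0.016, 1.0, 0.01], [0.518, -0.0, -0.855]]
contact_force: [-17.5, -2.9, 15.4]
finger_gap: 0.0134
grip_force: 25.0
```

The force rose with no movement, so the lid is at its stop. I'll relax, let go and withdraw.

>>> {"op": "carry_out", "data": {"targets": [0.005,0,-0.001,0,0,0,0.005,0,-0.001,0,0,0,0.005,0,-0.001,0,0,0,0.005,0,-0.001,0,0,0,0.005,0,-0.03,0,0,0,0.005,0,-0.06,0,0,0,0.005,0,-0.08,0,0,0], "fingers": 0.05}}

```text
t: 11.95
eef_pos: [0.7286, 0.1122, 0.2369]
eef_rot: [[-0.863, 0.02, -0.504], [0.017, 1.0, 0.01], [0.504, 0.0, -0.864]]
contact_force: [-0.1, 0.3, 0.7]
finger_gap: 0.05
grip_force: 0.0
```

Run:
```python
from h import *
for a in ((.70,.05,.32),(.62,-.10,.32),(.565,-.203,.2)): go(a,tool(85.6))
```

```text
pos [0.7286 0.1122 0.2369] shift [ 0.0656 -0.0627 -0.0579] rot [ -0.9 -30.3   3.2]
pos [0.7286 0.1122 0.2369] shift [ 0.1321 -0.2142 -0.0191] rot [ -0.9 -30.3   3.2]
pos [0.7286 0.1122 0.2369] shift [ 0.1174 -0.3183  0.1112] rot [ -0.9 -30.3   3.2]
```

>>> {"op": "carry_out", "data": {"targets": [0.033,-0.03,-0.029,0,-10,1,0.0656,-0.0627,-0.058,0,-20,2,0.09,-0.12,-0.04,-0.9,-30.3,3.2,0.11,-0.17,-0.03,-0.9,-30.3,3.2,0.132,-0.214,-0.019,-0.9,-30.3,3.2,0.127,-0.26,0.02,-0.9,-30.3,3.2,0.122,-0.29,0.07,-0.9,-30.3,3.2,0.1174,-0.3183,0.111,-0.9,-30.3,3.2,0.1174,-0.3183,0.111,-0.9,-30.3,3.2,0.1174,-0.3183,0.111,-0.9,-30.3,3.2], "fingers": 0.07}}

```text
t: 13.2
eef_pos: [0.5653, -0.2024, 0.2004]
eef_rot: [[-0.997, 0.076, 0.0], [0.076, 0.997, 0.001], [-0.0, 0.001, -1.0]]
contact_force: [0.8, 0.2, -0.1]
finger_gap: 0.0701
grip_force: 0.0
```

Run:
```python
from h import *
s=r.observe(); print(np.round(s["joint_positions"],2),np.round(s["eef_pos"],4))
c=cam("wrist"); save("w4",c); np.savez("w4.npz",**{k:c[k] for k in("color","depth","K","T")})
w=cloud(c); m=(w[...,2]>.016)&(w[...,2]<.03)&(abs(w[...,0]-.565)<.07)&(abs(w[...,1]+.203)<.045)
q=(w[m][:,:2]*1000).astype(np.float32); print(m.sum(),cv2.minAreaRect(q),np.median(w[m][:,2]))
c=cam("scene"); save("sc4",c); np.savez("sc4.npz",**{k:c[k] for k in("color","depth","K","T")})
```

```text
[ 0.06  0.37  0.28  1.76 -0.12  1.03  1.88] [ 0.5653 -0.2024  0.2004]
2329 ((567.6046142578125, -203.9398651123047), (39.811737060546875, 79.385009765625), 86.5408706665039) 0.022362440213848755
```

View pics/w4.png

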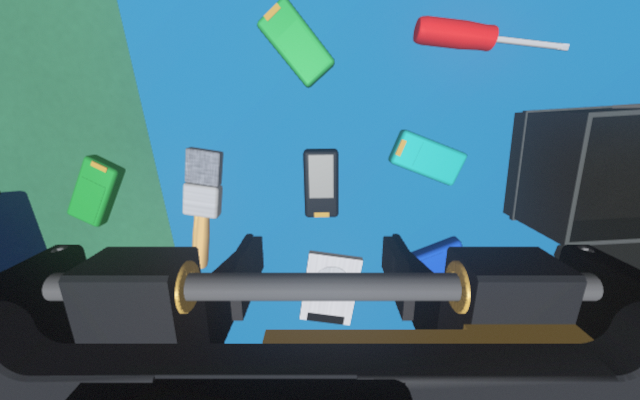

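The wrist view shows the black pack at (321,183) with the brass contact at (321,214). The brush (203,200), drive (330,285) and turquoise one (428,157) are well clear. The pack measures 79 x 40 mm at height 0.022, as it should. I'll descend and grip it.

```bash
python3 -c "
from h import *
go([.5675,-.204,.0085],tool(86.3))"
```

```text
pos [ 0.5659 -0.2018  0.201 ] shift [-0.0015 -0.0022  0.1925] rot [ 0.   0.1 -0.6]
```

>>> {"op": "carry_out", "data": {"targets": [-0.0015,-0.0022,0.06,0,0,-0.6,-0.0015,-0.0022,0.12,0,0,-0.6,-0.0015,-0.0022,0.16,0,0,-0.6,-0.0015,-0.0022,0.18,0,0,-0.6,-0.0015,-0.0022,0.191,0,0,-0.6,-0.0015,-0.0022,0.191,0,0,-0.6]}}

```text
t: 14.05
eef_pos: [0.5659, -0.2052, 0.0093]
eef_rot: [[-0.998, 0.066, -0.0], [0.066, 0.998, 0.0], [0.0, 0.0, -1.0]]
contact_force: [0.4, 0.1, 0.9]
finger_gap: 0.0702
grip_force: 0.0
```

>>> {"op": "carry_out", "data": {"targets": [0,0,0,0,0,0,0,0,0,0,0,0,0,0,0,0,0,0,0,0,0,0,0,0,0,0,0,0,0,0,0,0,0,0,0,0], "fingers": 0.03, "squeeze": 25}}

```text
t: 14.8
eef_pos: [0.5652, -0.2051, 0.009]
eef_rot: [[-0.998, 0.066, -0.001], [0.066, 0.998, 0.001], [0.001, 0.001, -1.0]]
contact_force: [-0.6, 1.3, 4.9]
finger_gap: 0.0399
grip_force: 25.0
```

>>> {"op": "carry_out", "data": {"targets": [0,0,-0.02,0,0,0,0,0,-0.06,0,0,0,0,0,-0.12,0,0,0,0,0,-0.18,0,0,0,0,0,-0.24,0,0,0,0,0,-0.26,0,0,0,0,0,-0.26,0,0,0]}}

```text
t: 15.68
eef_pos: [0.566, -0.2059, 0.2712]
eef_rot: [[-0.998, 0.067, 0.003], [0.067, 0.998, -0.001], [-0.003, -0.0, -1.0]]
contact_force: [0.0, 0.4, -1.1]
finger_gap: 0.0398
grip_force: 25.0
```

Run:
```python
from h import *
f=dict(np.load("sc4.npz")); w=cloud(f)
m=(w[...,2]>.046)&(w[...,2]<.056)&(abs(w[...,0]-.565)<.08)&(abs(w[...,1]-.115)<.11); print("floor",m.sum(),np.median(w[m][:,2]),np.percentile(w[m],[2,98],axis=0).round(3))
m=(w[...,2]>.13)&(abs(w[...,0]-.63)<.09)&(abs(w[...,1]-.115)<.12); print("lid",m.sum(),np.percentile(w[m],[1,50,99],axis=0).round(3))
go([.56,.116,.27],tool(88.9))
```

```text
floor 1279 0.05214752541280354 [[0.508 0.019 0.048]
 [0.604 0.204 0.055]]
lid 606 [[0.634 0.012 0.135]
 [0.659 0.104 0.22 ]
 [0.694 0.206 0.247]]
pos [ 0.566  -0.2059  0.2712] shift [0.0275 0.3208 0.001 ] rot [-0.   0.2 -2.7]
```

The battery is held (gap 39.8 mm), and the lid stands open with its points at x 0.634–0.694. I'll move over the case.

>>> {"op": "carry_out", "data": {"targets": [0.006,0.05,0,0,0,-0.5,0.011,0.11,0,0,0,-1,0.016,0.17,0,0,0,-1.5,0.021,0.23,0,0,0,-2,0.026,0.29,0,0,0,-2.7,0.0285,0.3208,0,0,0,-2.7,0.0285,0.3208,0,0,0,-2.7,0.0285,0.3208,0,0,0,-2.7]}}

```text
t: 16.68
eef_pos: [0.5577, 0.1153, 0.2675]
eef_rot: [[-1.0, 0.02, -0.004], [0.02, 1.0, -0.001], [0.004, -0.001, -1.0]]
contact_force: [0.1, -0.7, -1.0]
finger_gap: 0.0397
grip_force: 25.0
```

Run:
```python
from h import *
s=r.observe(); print(s["t"]); go([.56,.116,.06],tool(88.9))
c=cam("side"); save("s5",c); w=cloud(c)
m=(w[...,2]>.095)&(w[...,2]<.11)&(abs(w[...,0]-.565)<.09)&(abs(w[...,1]-.115)<.11); print(np.nanpercentile(w[m],[1,99],axis=0).round(3))
cv2.imwrite("pics/s5c.png",cv2.resize(c["color"][130:330,200:460,::-1],None,fx=2.5,fy=2.5))
```

```text
16.675
pos [0.5577 0.1153 0.2675] shift [-0.0031  0.001   0.2075] rot [-0.1 -0.2 -0.1]
[[0.477 0.019 0.095]
 [0.636 0.213 0.11 ]]
```

View pics/s5c.png

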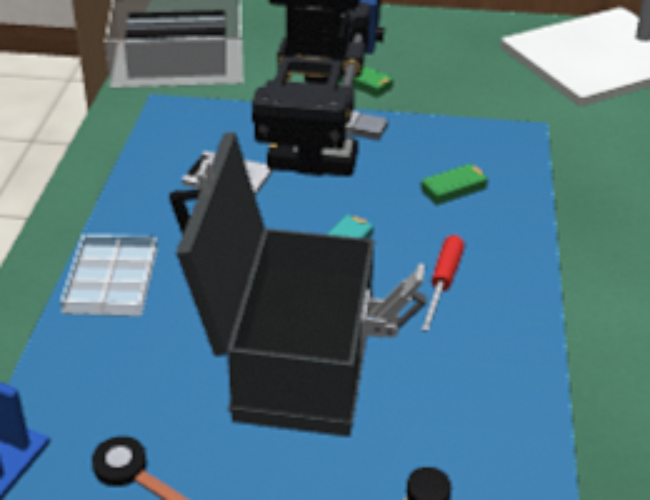

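The picture shows the case open and empty, with the lid leaning back at crop (225,250), the lever up at (400,300), and the gripper holding the pack above. I'll lower it in.

>>> {"op": "carry_out", "data": {"targets": [-0.001,0.001,0.04,0,0,0,-0.001,0.001,0.08,0,0,0,-0.001,0.001,0.12,0,0,0,-0.001,0.001,0.16,0,0,0,-0.001,0.001,0.185,0,0,0,-0.001,0.001,0.2,0,0,0,-0.001,0.001,0.204,0,0,0,-0.001,0.001,0.204,0,0,0]}}

```text
t: 17.73
eef_pos: [0.5596, 0.1175, 0.0654]
eef_rot: [[-1.0, 0.02, -0.0], [0.02, 1.0, 0.001], [0.0, 0.001, -1.0]]
contact_force: [1.3, -0.6, -1.5]
finger_gap: 0.0398
grip_force: 25.0
```

>>> {"op": "carry_out", "data": {"targets": [0,0,0.002,0,0,0,0,0,0.004,0,0,0,0,0,0.005,0,0,0,0,0,0.005,0,0,0]}}

```text
t: 18.23
eef_pos: [0.5589, 0.1178, 0.0599]
eef_rot: [[-1.0, 0.019, -0.002], [0.019, 1.0, 0.001], [0.002, 0.001, -1.0]]
contact_force: [0.3, -0.2, -1.7]
finger_gap: 0.0397
grip_force: 25.0
```

>>> {"op": "carry_out", "data": {"targets": [0,0,0.001,0,0,0,0,0,0.002,0,0,0,0,0,0.003,0,0,0,0,0,0.003,0,0,0]}}

```text
t: 18.73
eef_pos: [0.559, 0.1178, 0.057]
eef_rot: [[-1.0, 0.019, -0.002], [0.019, 1.0, 0.001], [0.002, 0.001, -1.0]]
contact_force: [-1.9, 0.1, 0.5]
finger_gap: 0.0398
grip_force: 25.0
```

Contact is beginning: the z force went from -1.7 to +0.5. I'll go a touch further.

>>> {"op": "carry_out", "data": {"targets": [0,0,0.0007,0,0,0,0,0,0.0014,0,0,0,0,0,0.0014,0,0,0]}}

```text
t: 19.1
eef_pos: [0.559, 0.1178, 0.0569]
eef_rot: [[-1.0, 0.019, -0.002], [0.019, 1.0, 0.001], [0.002, 0.001, -1.0]]
contact_force: [-4.4, -1.0, 11.1]
finger_gap: 0.0398
grip_force: 25.0
```

It is seated on the liner. I'll open and rise.

>>> {"op": "carry_out", "data": {"targets": [0,0,-0.001,0,0,0,0,0,-0.001,0,0,0,0,0,-0.001,0,0,0,0,0,-0.001,0,0,0,0,0,-0.02,0,0,0,0,0,-0.06,0,0,0,0,0,-0.12,0,0,0,0,0,-0.18,0,0,0,0,0,-0.22,0,0,0,0,0,-0.22,0,0,0], "fingers": 0.065}}

```text
t: 20.35
eef_pos: [0.5613, 0.118, 0.2793]
eef_rot: [[-1.0, 0.019, 0.006], [0.019, 1.0, 0.003], [-0.006, 0.003, -1.0]]
contact_force: [0.2, 0.6, 0.4]
finger_gap: 0.0652
grip_force: 0.0
```

Run:
```python
from h import *
c=cam("wrist"); w=cloud(c)
m=(w[...,2]>.064)&(w[...,2]<.08)&(abs(w[...,0]-.562)<.048)&(abs(w[...,1]-.117)<.07)
print(m.sum(),cv2.minAreaRect((w[m][:,:2]*1000).astype(np.float32)),np.percentile(w[m][:,2],[5,50,95]))
b=cam("scene"); w=cloud(b); m=(w[...,2]>.13)&(abs(w[...,0]-.65)<.07)&(abs(w[...,1]-.03)<.05); print("lid",np.nanpercentile(w[m],[1,50,99],axis=0).round(3))
a=b["color"][80:300,200:450,::-1]
cv2.imwrite("pics/f.png",np.hstack([cv2.resize(a,(400,352)),cv2.resize(c["color"][...,::-1],(400,352))]))
```

```text
1990 ((561.2930908203125, 118.01676940917969), (39.802249908447266, 79.12837219238281), 88.64225769042969) [0.06818343 0.07035062 0.07178826]
lid [[0.58  0.012 0.136]
 [0.593 0.048 0.369]
 [0.663 0.08  0.585]]
```

View pics/f.png

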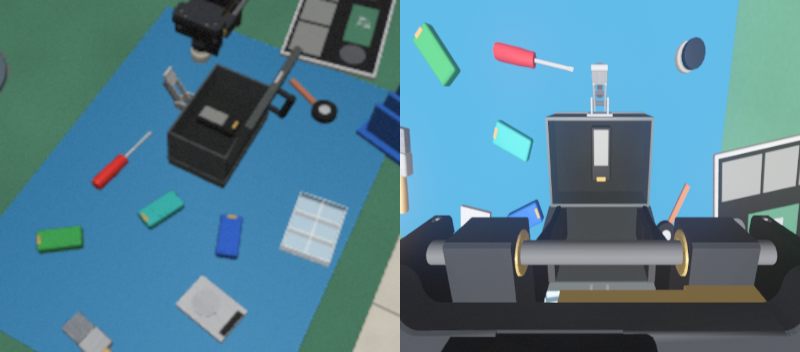

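The final picture shows the pack flat in the case at (215,117) on the left and (601,155) on the right, with its top at 0.070 as expected. The lid is open, the latch is up and the other things are where they were. I'll hand it in.

```bash
python3 -c "
from h import *
print(job.job_done())"
```

```text
the job is handed in; nothing more can be done
None
```

The job is handed in at about 20 s of the 72 s allowed: the case is unlatched, the lid is open at its stop, the black battery pack lies flat on the liner and is released, and nothing else on the bench was moved.

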